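Set the carving stand's steadying foot on its bearing plate

TASK

The steadying foot on the front bracket of the carving stand hangs in the air. Put the paddle-shaped steel bearing plate flat on the table with the centre of its round end under the foot, then turn the hand knob clockwise until the foot just touches the plate and bears on it lightly, without ever forcing it hard onto the plate, and let go. Leave the other things on the table where they are.

Things in the scene. Friction and masses are not known exactly. Their poses are not given: they have to be found in the camera images.
- stand: Heavy, immovable carving stand: 240 x 300 mm plywood board, top 98 mm up, with a 20 mm plaster relief panel on it, on four legs. A 30 mm wide steel bracket (78 to 90 mm up, round housing below it down to 66 mm) sticks out of the board's front edge. Origin on the table exactly under the foot's axis; x points along the bracket to the board (board starts at x = +85 mm, bracket at -20 mm), z up.
- foot_spot (a point): Point on the table exactly under the foot's axis (same as the stand's origin). The foot under the bracket's end is a disc 44 mm wide, 14 mm high on a 12 mm stem; it only moves up and down. Its height is not measured: at the start 3 to 15 mm lie between its rubber sole and the top of the plate put below. The sole yields 1 mm per 12 N. Bearing lightly: 1 to 30 N; over 50 N is forced.
- knob_grip (a point): Grip middle of the knob, on the foot's axis, 116 mm above the table. A black bar 52 mm long (x), 14 mm thick (y), 96 to 132 mm up, on a hub 44 mm wide, 6 mm high. Stays at its height. Clockwise from above lowers the foot 4 mm per rad; first touch comes after 0.8 to 3.7 rad. Stays where left up to 30 N. Turning takes 0.12 N m, plus 0.004 N m per newton on the foot.
- plate: Loose paddle-shaped steel bearing plate, about 0.4 kg, flat on the table. Round end 70 mm across, 8 mm thick; a neck 24 mm wide runs in -x to 122 mm from its centre.  Origin: centre of the round end's underside; z up.
- lug (a point): Middle of the plate's upright holding lug, 28 mm above the underside, 105 mm in -x from the round end's centre. Lug: 30 mm long (x), 14 mm thick (y), from 8 to 48 mm up. Axes as the plate's.
- pot: Bystander: terracotta pot 104 mm wide, 110 mm high with tools standing in it; origin at the centre of its base.
- flask: Bystander: yellow drinking flask, 108 mm wide, 162 mm high; origin at the centre of its base.
- tissues: Bystander: white pack of tissues 75 x 110 x 45 mm; origin at the centre of its underside.
- phone: Bystander: black phone 72 x 150 x 9 mm lying flat; origin at the centre of its underside.
- disc: Bystander: plain dark steel disc 64 mm across, 10 mm high, without neck or lug; origin at the centre of its underside.
- brush: Bystander: brush lying flat.
- spatula: Bystander: wooden-handled spatula lying flat.
There are look-alikes about, which are no part of the job. What is shaped like the plate but green is not meant.

How it is judged:
On the way, in this order (a step that is already met when the one before it is completed fails the run):
1. the plate lies flat on the table with its round end centred under the foot (within 10 mm), not yet pressed (horizontal distance between plate and stand below 0.01 m and height (world z) of plate below 0.003 m and angle between plate's own z axis and vertical below 0.04 rad and contact force between plate and stand below 0.3 N), for 0.2 s.
2. the foot bears on the plate (contact force between plate and stand above 0.5 N), for 0.2 s.
At the end, for the whole second after the job is handed in: The plate lies flat on the table at rest, the centre of its round end within 10 mm of the foot's axis, and the foot bears on it with 0.5 to 35 N (horizontal distance between plate and stand below 0.01 m and height (world z) of plate below 0.003 m and angle between plate's own z axis and vertical below 0.04 rad and contact force between plate and stand between 0.5 and 35 N and linear speed of plate below 0.01 m/s); the robot touches nothing.
It fails at once if the foot is forced onto the plate, or the plate rammed against the stand (over 50 N) (contact force between plate and stand above 50 N).
It fails at once if a bystander is pushed more than 40 mm from its place (distance of any of pot, flask, tissues, phone, disc, brush, spatula from where it was at the start of the episode above 0.04 m).
It also fails if it takes over 72 s, if anything falls off the work surface, if the arm or the gripper's body presses on something with over 40 N, if the wrist force passes 120 N, or if a joint passes its speed limit or range.

ROBOT

A 7-joint arm with a two-finger parallel gripper is mounted at the origin on the work surface. World frame = base frame: x ahead of the robot, y to its left, z up, the work surface at z = 0. Lengths are in m, angles in rad, forces in N, time in s.
With the tool pointing down it reaches from about 0.4 to 0.85 m from the base axis. Payload 10.4 kg.
Tool frame: the origin (TCP) lies at the centre of the arm's flange, where the gripper is bolted on; the fingertips stand 173 mm ahead of it and the grasp point (between the pads) lies 155 mm ahead of it; z points along the fingers, y is the line along which they close (so a half turn about z gives the same grasp; the last joint's range is limited). The gripper opens to 85 mm and grips with 20 to 120 N. Pads are 22 mm wide; open, the fingers measure 114 mm over their backs; the gripper's body (76 mm by 85 mm) begins 54 mm behind the grasp point. The pads swing forward as they close: fully open they stand 13 mm farther back than shut.
Start: joints at [-1.327, 0.332, -0.065, 1.46, 0.022, 1.35, -0.088], TCP at [0.165, 0.603, 0.405] pointing down, gripper open.
Joint ranges: [-2.6, 2.6], [-0.5, 2.12], [-1.47, 1.34], [0.16, 2.42], [-1.27, 4.41], [0.06, 2.06], [-2.6, 2.6]. Speed limits (rad/s): [2.22, 2.22, 2.79, 2.79, 3.14, 3.14, 3.14].

INTERFACE

Orientations are given as a unit quaternion [x, y, z, w].
In Python, from workcell import manip, viewer, finder gives the robot as it stands.
- The arm moves only by the tool arm_command, never from a script. Its argument "plan" is a list of rows, each an object with "dp": the shift along the tool's x, y, z in mm, a list of three; "spin": the turn about the tool's z in rad. A call has 1 to 5 rows; each row shifts and turns the commanded pose from where the row before left it, along the tool's axes as they then stand; what a row does not reach is not made up. A row lasts 1/10 s, in which the tool goes at most 50 mm and 8.59 degrees, less where a joint would pass 70% of its speed; a pose out of reach is approached as far as the arm can. A call is refused whole if a number of a shift passes 50 or a number of a turn 0.15, either way. A call with a gripper value outside its range is refused whole. "grip" is the closure, from -1 (fully open) to 1 (shut), set as the call begins (left out, the last holds). The fingers move at their own pace and stop on an object; "newtons" is the grip in N (left out, the last holds). Time passes only in rows, so rows that do not move let the fingers close. It gives the time, the measured TCP pose, the force, the opening and the grip force at its end, in the units of the state.
- manip.get_obs(): the state, without advancing time (a new reading comes with each control period).
- viewer.camera(name): name is "side" or "top" or "wrist"; returns the picture (384x512x3 uint8, blue, green, red); there is no depth.
- viewer.camera_params(name): a dict with "vertical_fov" (degrees; the focal length in pixels is half the picture's height over the tangent of half this angle, whatever the lens; pixels are square), "cx", "cy" (the principal point, pixels), "R" (3x3) and "t" (3): a world point X has camera coordinates R X + t; the wrist camera has in their place "T_tool_cam" (4x4, takes a point from camera to tool coordinates, whose origin is the TCP and whose axes are the flange's). Camera axes: x right, y down, z forward; pixel columns grow to the right and rows downward; lengths in m; the calibration is good to about 2 mm. A picture is of the moment at which its call begins: read the wrist's pose just before it. camera_params takes no time and is no camera call.
- manip.hand_in(): hands the job in; it is judged then, once.
Trained networks look in the newest picture that a camera, given by its name, has taken for a name from the list of things; names that differ only in an ending like _2 or _b are one class to them, and where a whole thing is asked for, a point or a joint stands for the part that bears it (a point fixed in the world has none). Each returns a list of dicts, best first, with "score" (0 to 1); they miss things now and then, are a little off and sometimes report something else, mostly with a low value. They report only what shows in the picture. A call takes as long as a camera call. They do not tell look-alikes from the thing itself.
- finder.find_in(camera, thing): "position" ([x, y, z] in m, in world coordinates, good to about 4 mm: the middle of the surface that is visible of it).
The state is a dict: "clock": time; "joint_pos": joint angles; "joint_velocities": joint speeds; "tau": joint torques, N m; "position": TCP position; "ee_rot": TCP orientation; "ft_force": force on the tool from outside, world axes, zero at the start; "torque": the same for the moment, N m; "grip_width": opening from 0.0 (shut) to 1.0 (fully open); "grasp_force": force on a finger pad.
Only numpy, scipy, OpenCV 4.12 (cv2) and the standard library are available. Lean on these libraries where they do the work, as an engineer would, in place of code of your own. Each camera call takes 0.05 s, during which the arm holds its last target. There are 200 camera calls.

## Working session

There is one attempt and no reset: what is moved stays moved. The work goes in short steps, Python scripts to look and compute and a tool call to move; the robot and the scene stay as the last step left them, time stands still between calls to the robot, and variables do not carry over. Pictures are saved under pics/ and viewed, at most 10 in all, crops included, and the job is handed in when it is done.

Besides the shell and the picture viewer there is one more tool, called after "Call:" as name([rows], argument=value, ...), one row to a line, values as JSON. arm_command: Moves the arm, as the interface text tells. Its arguments: {"type":"object","properties":{"plan":{"type":"array","items":{"type":"object","properties":{"dp":{"type":"array","items":{"type":"number"}},"spin":{"type":"number"}}}},"grip":{"type":"number"},"newtons":{"type":"number"}},"required":["plan"]}

```bash
mkdir -p pics; ls; cat > h.py <<'E'
from workcell import manip, viewer, finder
import numpy as np, cv2
E
python3 - <<'E'
from h import *
o=manip.get_obs();print(o)
a=viewer.camera("top");
b=viewer.camera("side")
cv2.imwrite("pics/top.png",a);cv2.imwrite("pics/side.png",b)
for c in("top","side"):
  print(c,viewer.camera_params(c))
  for t in["plate","lug","knob_grip","stand","pot","flask","tissues","disc","phone","brush","spatula"]:
    print(t,[(np.round(d["position"],3).tolist(),round(d["score"],2)) for d in finder.find_in(c,t)[:3]])
print(viewer.camera_params("wrist"))
E
```

```text
pics
{'clock': 0.0, 'joint_pos': array([-1.32660917,  0.33287308, -0.064694  ,  1.46093194,  0.02159223,
        1.34985056, -0.0884893 ]), 'joint_velocities': array([ 0.00057667, -0.00070611, -0.00060116,  0.00024284, -0.00042985,
        0.00030173,  0.00027709]), 'tau': array([-3.88189401e-04, -6.25466037e+01,  4.88260039e-02, -3.91587317e+01,
        1.61741814e-02,  1.02395355e-02, -4.39923213e-06]), 'position': array([0.16473517, 0.60277676, 0.40391945]), 'ee_rot': array([ 1.32986351e-01,  9.91117633e-01, -6.80991590e-04, -6.33530501e-05]), 'ft_force': array([-0.2053012 ,  0.21745565, -0.01017176]), 'torque': array([ 0.01905595, -0.01246042,  0.01120696]), 'grasp_force': 0.0, 'grip_width': 1.0007812458479972}
top {'vertical_fov': 42.6882547908398, 'cx': 254.160086270629, 'cy': 194.87859049076323, 'R': array([[ 0.01477864, -0.99982137,  0.01178204],
       [-0.99448808, -0.01592104, -0.10363388],
       [ 0.10380295, -0.01018554, -0.99454573]]), 't': array([0.00981486, 0.53071751, 1.59273305])}
plate [([0.743, -0.088, 0.008], 0.78), ([0.545, -0.302, 0.007], 0.63)]
lug [([0.744, 
[... 1080 characters left out ...]
 -0.305, 0.008], 0.19)]
flask [([0.486, 0.567, 0.105], 0.93)]
tissues [([0.292, -0.315, 0.048], 0.89)]
disc [([0.433, 0.298, 0.007], 0.51)]
phone [([0.462, 0.448, 0.006], 0.57)]
brush [([0.412, -0.532, 0.021], 0.8)]
spatula [([0.683, -0.452, 0.002], 0.66)]
{'vertical_fov': 65.95551408431162, 'cx': 251.54335370972763, 'cy': 189.56905611555257, 'T_tool_cam': array([[-6.35072134e-04, -9.63414571e-01, -2.68014852e-01,
         6.85168429e-02],
       [ 9.99999797e-01, -6.27392539e-04, -1.14295498e-04,
        -8.23539670e-05],
       [-5.80365701e-05, -2.68014870e-01,  9.63414774e-01,
         3.09787810e-02],
       [ 0.00000000e+00,  0.00000000e+00,  0.00000000e+00,
         1.00000000e+00]])}
```

View pics/top.png

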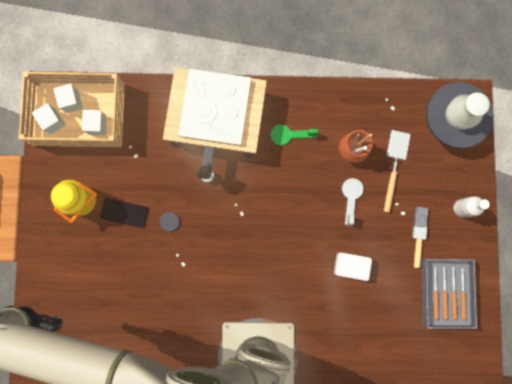

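View pics/side.png

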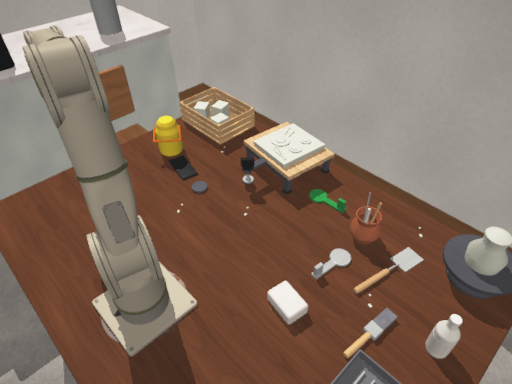

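The steel plate has its round end at about (352,187) and its lug near (350,222) in the top view. The green look-alike is at (282,134). The knob is at (206,173), and the bracket points up the picture to the board.

```bash
cat >> h.py <<'E'
def ray(c,u,v,z,wr=None):
    p=viewer.camera_params(c); f=192/np.tan(np.radians(p["vertical_fov"]/2))
    d=np.array([(u-p["cx"])/f,(v-p["cy"])/f,1.])
    if c=="wrist":
        from scipy.spatial.transform import Rotation as Ro
        W=np.eye(4);W[:3,:3]=Ro.from_quat(wr["ee_rot"]).as_matrix();W[:3,3]=wr["position"]
        T=W@p["T_tool_cam"];C=T[:3,3];D=T[:3,:3]@d
    else: C=-p["R"].T@p["t"];D=p["R"].T@d
    return (C+D*(z-C[2])/D[2])[:2]
def tyaw(o):
    from scipy.spatial.transform import Rotation as Ro
    x=Ro.from_quat(o["ee_rot"]).as_matrix()[:,0];return np.arctan2(x[1],x[0])
def go(x,y,z,yaw):
    "shift in tool axes (mm, as now) and total spin to a pose, tool down"
    o=manip.get_obs();p=o["position"];a=tyaw(o)
    d=(np.array([x,y,z])-p)*1000
    X=np.array([np.cos(a),np.sin(a)]);Y=np.array([np.sin(a),-np.cos(a)])
    s=-((yaw-a+np.pi/2)%np.pi-np.pi/2)
    print("now",p.round(4),"yaw",round(a,3),"dp",np.round([d[:2]@X,d[:2]@Y,-d[2]],1),"spin",round(s,3),"j7",o["joint_pos"][6].round(2))
E
python3 - <<'E'
from h import *
for n,u,v,z in[("round",352.5,187,.008),("lug",350.5,222,.048),("necktip",350,225,.008),("edgeL",165,142,.098),("edgeR",256,153,.098),("knob",206,178,.132),("panel tl",190,70,.118),("panel tr",251,75,.118),("panel bl",179,136,.118),("panel br",241,144,.118)]:
    print(n,ray("top",u,v,z).round(4))
E
```

```text
round [ 0.5644 -0.3114]
lug [ 0.4449 -0.2957]
necktip [ 0.437  -0.3023]
edgeL [0.6878 0.3049]
edgeR [0.6572 0.0148]
knob [0.5697 0.1687]
panel tl [0.9185 0.2296]
panel tr [0.9058 0.0347]
panel bl [0.7035 0.2581]
panel br [0.6813 0.0627]
```

Call:
arm_command([
  {"dp": [-50, 0, 0], "spin": 0.08},
  {"dp": [-50, 0, 0], "spin": 0.08},
  {"dp": [-50, 0, 0], "spin": 0.08},
  {"dp": [-50, 0, 0], "spin": 0.08},
  {"dp": [-50, 0, 0], "spin": 0.08},
])

```text
clock: 1.7
position: [0.3926, 0.499, 0.4047]
ee_rot: [0.329, 0.944, 0.0, 0.0]
ft_force: [0.8, 0.4, 0.8]
grip_width: 1.004
grasp_force: 0.0
```

Call:
arm_command([
  {"dp": [-50, 0, 0], "spin": 0.08},
  {"dp": [-50, 0, 0], "spin": 0.08},
  {"dp": [-50, 0, 0], "spin": 0.08},
  {"dp": [-50, 0, 0], "spin": 0.08},
  {"dp": [-50, 0, 0], "spin": 0.08},
])

```text
clock: 2.2
position: [0.5602, 0.3157, 0.4047]
ee_rot: [0.51, 0.86, 0.0, 0.0]
ft_force: [1.2, 0.7, 1.0]
grip_width: 1.001
grasp_force: 0.0
```

Call:
arm_command([
  {"dp": [-40, 0, 0], "spin": 0.08},
  {"dp": [-40, 0, 0], "spin": 0.08},
  {"dp": [-30, 0, 0], "spin": 0.08},
  {"dp": [0, 0, 0]},
  {"dp": [0, 0, 0]},
])

```text
invalid input at $.plan[3]: expected keys dp, spin
```

```bash
python3 - <<'E'
from h import *
o=manip.get_obs();a=viewer.camera("wrist");cv2.imwrite("pics/w1.png",a)
np.save("w1.npy",np.r_[o["position"],o["ee_rot"]])
for t in["knob_grip","stand"]:print(t,[(np.round(d["position"],4).tolist(),round(d["score"],2)) for d in finder.find_in("wrist",t)[:3]])
print(o["position"],tyaw(o),o["joint_pos"])
E
```

```text
knob_grip [([0.5893, 0.1912, 0.1104], 0.77)]
stand [([0.6893, 0.2113, 0.0988], 0.8)]
[0.56024317 0.31574285 0.40470687] 2.071702395371376 [-0.79506259  0.37441119  0.28037564  1.42405125 -0.10377746  1.35727396
 -0.01026609]
```

View pics/w1.png

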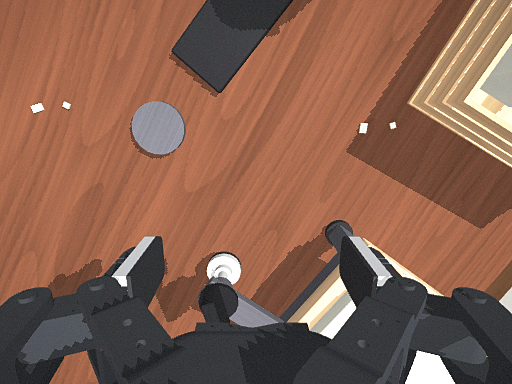

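The wrist view looks past the fingers along tool +x. It shows the disc at (158,128) and the white foot at (224,268), partly hidden by the bracket end. I'll move on so the knob comes fully into view.

Call:
arm_command([
  {"dp": [-50, 0, 0], "spin": 0.08},
  {"dp": [-50, 0, 0], "spin": 0.08},
  {"dp": [-50, 0, 0], "spin": 0.08},
  {"dp": [-50, 0, 0], "spin": 0.08},
  {"dp": [0, 0, 0], "spin": 0},
])

```text
clock: 2.85
position: [0.635, 0.1251, 0.4052]
ee_rot: [0.644, 0.765, -0.001, 0.002]
ft_force: [-0.4, -0.1, 1.1]
grip_width: 1.0
grasp_force: 0.0
```

```bash
python3 - <<'E'
from h import *
o=manip.get_obs();a=viewer.camera("wrist");cv2.imwrite("pics/w2.png",a)
np.save("w2.npy",np.r_[o["position"],o["ee_rot"]])
for t in["knob_grip","stand"]:print(t,[(np.round(d["position"],4).tolist(),round(d["score"],2)) for d in finder.find_in("wrist",t)[:3]])
print(o["position"],tyaw(o),o["joint_pos"])
E
```

```text
knob_grip [([0.5972, 0.181, 0.133], 0.93)]
stand [([0.7514, 0.1677, 0.1194], 0.62)]
[0.63502502 0.12511388 0.40515107] 1.7432789767521937 [-0.57422965  0.39458071  0.4159209   1.41727751 -0.15566852  1.36219227
  0.01781191]
```

View pics/w2.png

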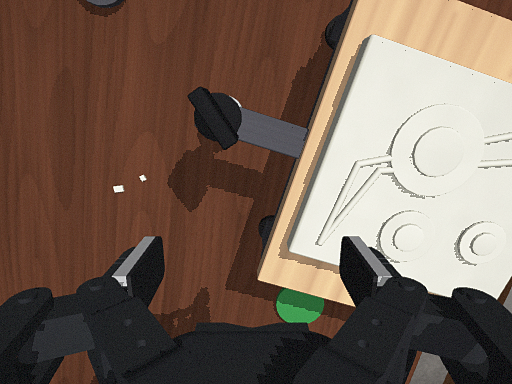

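The knob bar runs from about (197,92) to (231,145), so it is turned relative to the bracket. The hub is at (218,119). The board edge runs from (370,0) to (258,278).

```bash
python3 - <<'E'
from h import *
w=np.load("w2.npy");o=dict(position=w[:3],ee_rot=w[3:])
R=lambda u,v,z:ray("wrist",u,v,z,o)
a=cv2.imread("pics/w2.png")
P={"bar a":(197,92,.132),"bar b":(231,145,.132),"hub":(218,119,.096),"barc":(213.5,118,.132),"brk1":(240,128,.09),"brk2":(305,143,.09),"edge1":(357,0,.098),"edge2":(258,278,.098),"panel1":(371,36,.118),"panel2":(289,246,.118)}
Q={k:R(*v) for k,v in P.items()}
for k in Q:print(k,Q[k].round(4))
an=lambda a,b:np.arctan2(*(Q[b]-Q[a])[::-1])
print("bar",an("bar a","bar b"),"brk",an("brk1","brk2"),"edge-90",an("edge2","edge1")-np.pi/2,"panel",an("panel2","panel1")-np.pi/2)
c=cv2.resize(a[60:190,150:330],None,fx=4,fy=4,interpolation=cv2.INTER_CUBIC);cv2.imwrite("pics/w2c.png",c)
go(.505,-.30,.405,1.0)
E
```

```text
bar a [0.5794 0.1951]
bar b [0.6117 0.1591]
hub [0.5947 0.1755]
barc [0.5947 0.1778]
brk1 [0.6156 0.1706]
brk2 [0.679  0.1673]
edge1 [0.6939 0.2893]
edge2 [0.6596 0.0206]
panel1 [0.7061 0.2601]
panel2 [0.6799 0.072 ]
bar -0.8405451203667254 brk -0.051386790784784926 edge-90 -0.12671872608242452 panel -0.1387736212551689
now [0.6334 0.1342 0.4046] yaw 1.757 dp [-4.029e+02 -2.067e+02 -4.000e-01] spin 0.757 j7 0.02
```

View pics/w2c.png

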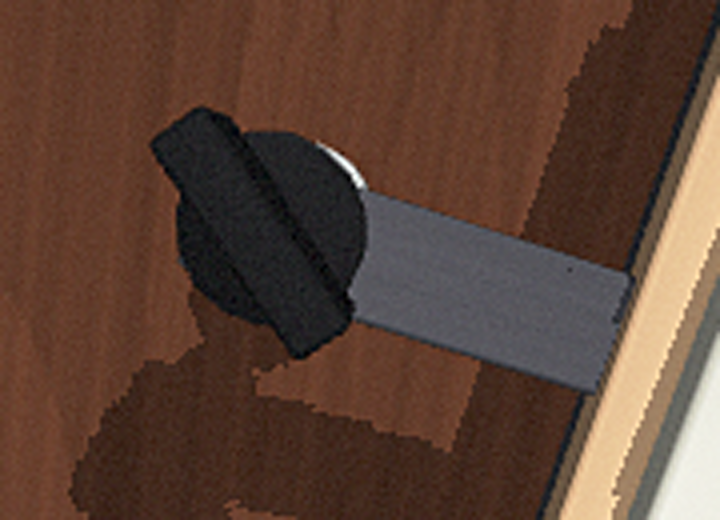

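Call:
arm_command([
  {"dp": [-41, -11, 0], "spin": 0},
  {"dp": [-41, -11, 0], "spin": 0},
  {"dp": [-41, -11, 0], "spin": 0},
  {"dp": [-41, -11, 0], "spin": 0},
  {"dp": [-41, -11, 0], "spin": 0},
])

```text
clock: 3.5
position: [0.6172, -0.0777, 0.4047]
ee_rot: [0.637, 0.771, 0.001, -0.0]
ft_force: [1.1, -0.5, -0.4]
grip_width: 0.998
grasp_force: 0.0
```

Call:
arm_command([
  {"dp": [-41, -11, 0], "spin": 0},
  {"dp": [-41, -11, 0], "spin": 0},
  {"dp": [-41, -11, 0], "spin": 0},
  {"dp": [-41, -11, 0], "spin": 0},
  {"dp": [-41, -11, 0], "spin": 0},
])

```text
clock: 4.0
position: [0.6017, -0.2894, 0.4045]
ee_rot: [0.637, 0.771, 0.001, -0.0]
ft_force: [1.1, 0.8, 0.2]
grip_width: 0.999
grasp_force: 0.0
```

Call:
arm_command([
  {"dp": [0, 0, 0], "spin": -0.139},
  {"dp": [0, 0, 0], "spin": -0.139},
  {"dp": [0, 0, 0], "spin": -0.139},
  {"dp": [0, 0, 0], "spin": -0.139},
  {"dp": [0, 0, 0], "spin": -0.139},
])

```text
clock: 4.5
position: [0.602, -0.2878, 0.4044]
ee_rot: [0.334, 0.943, 0.001, -0.0]
ft_force: [-0.0, -1.2, 0.6]
grip_width: 0.999
grasp_force: 0.0
```

Call:
arm_command([
  {"dp": [0, 0, 0], "spin": -0.139},
  {"dp": [0, 0, 0], "spin": -0.139},
  {"dp": [0, 0, 0], "spin": -0.139},
  {"dp": [0, 0, 0], "spin": -0.139},
  {"dp": [0, 0, 0], "spin": 0},
])

```text
clock: 5.0
position: [0.6018, -0.2882, 0.4045]
ee_rot: [0.065, 0.998, 0.001, 0.0]
ft_force: [-0.2, -0.2, 1.0]
grip_width: 1.002
grasp_force: 0.0
```

Call:
arm_command([
  {"dp": [0, 0, 0], "spin": 0},
  {"dp": [0, 0, 0], "spin": 0},
])

```text
clock: 5.2
position: [0.6011, -0.2897, 0.4046]
ee_rot: [0.069, 0.998, 0.0, 0.0]
ft_force: [-0.6, 0.2, 0.3]
grip_width: 1.0
grasp_force: 0.0
```

```bash
python3 - <<'E'
from h import *
o=manip.get_obs();a=viewer.camera("wrist");cv2.imwrite("pics/w3.png",a)
np.save("w3.npy",np.r_[o["position"],o["ee_rot"]])
for t in["lug","plate"]:print(t,[(np.round(d["position"],4).tolist(),round(d["score"],2)) for d in finder.find_in("wrist",t)[:3]])
print(o["position"],tyaw(o),o["joint_pos"].round(2),manip.get_obs()["position"])
E
```

```text
lug [([0.7379, -0.0776, 0.006], 0.84), ([0.5399, -0.3036, 0.0071], 0.83)]
plate [([0.7354, -0.0822, 0.0087], 0.83), ([0.5354, -0.3003, 0.0121], 0.59)]
[ 0.60109866 -0.28966017  0.40459473] 3.0041803970456846 [ 0.13  0.44  0.35  1.35 -0.15  1.38  1.91] [ 0.60077751 -0.29028168  0.40461785]
```

View pics/w3.png

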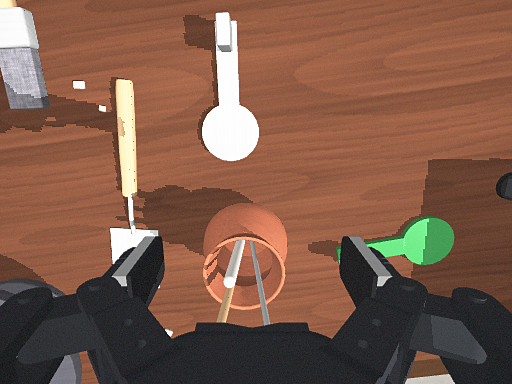

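The white steel plate has its round end at about (230,132). The neck runs up to the lug at about (226,30). The pot is at (245,260) and the green plate at (400,245).

```bash
python3 - <<'E'
from h import *
w=np.load("w3.npy");o=dict(position=w[:3],ee_rot=w[3:])
a=cv2.imread("pics/w3.png").astype(int)
m=((a.min(2)>120)&(a.max(2)-a.min(2)<60)).astype(np.uint8)
n,L,s,c=cv2.connectedComponentsWithStats(m)
i=L[132,230];M=(L==i)
print(s[i])
R=lambda u,v,z=.008:ray("wrist",u,v,z,o)
for r in range(8,170,8):
    x=np.where(M[r])[0]
    if len(x):print(r,x.min(),x.max())
ys,xs=np.where(M)
k=ys>112;pts=np.array([R(u,v) for u,v in zip(xs,ys)])
# circle: midpoints of extents in lower part
cn=cv2.findContours((M*255).astype(np.uint8),0,1)[0][0][:,0,:]
q=np.array([R(u+.0,v) for u,v in cn if v>112])
A=np.c_[2*q,np.ones(len(q))];s=np.linalg.lstsq(A,(q**2).sum(1),rcond=None)[0]
print("c",s[:2],"r",np.sqrt(s[2]+s[:2]@s[:2]))
nk=[R((np.where(M[r])[0].min()+np.where(M[r])[0].max())/2,r) for r in range(60,98,4)]
d=np.array(nk).mean(0)-s[:2];print("neck mid dir yaw",np.arctan2(-d[1],-d[0]))
u=d/np.linalg.norm(d);print("lug",s[:2]+.105*u)
c4=cv2.resize(cv2.imread("pics/w3.png")[0:60,180:280],None,fx=7,fy=7,interpolation=2);cv2.imwrite("pics/w3c.png",c4)
E
```

```text
[ 202   12   57  149 4492]
16 215 229
24 215 236
32 215 236
40 215 236
48 216 237
56 216 237
64 217 237
72 217 237
80 218 238
88 218 238
96 218 238
104 219 239
112 209 251
120 204 256
128 202 258
136 202 258
144 205 256
152 210 250
160 224 236Traceback (most recent call last):
  File "<stdin>", line 13, in <module>
  File "<stdin>", line 8, in <lambda>
  File "h.py", line 4, in ray
    p=viewer.camera_params(c); f=192/np.tan(np.radians(p["vertical_fov"]/2))
ValueError: time passes only in moves, steps and waits
```

```bash
sed -i 's/^def ray/import functools\n@functools.lru_cache(None)\ndef cp(c): return viewer.camera_params(c)\ndef ray/; s/p=viewer.camera_params(c); f/p=cp(c); f/' h.py
cat > pl.py <<'E'
from h import *
def plate(img,o,seed,lo,n0,n1):
    a=img.astype(int);m=((a.min(2)>120)&(a.max(2)-a.min(2)<60)).astype(np.uint8)
    L=cv2.connectedComponents(m)[1];M=L==L[seed[1],seed[0]]
    R=lambda u,v,z=.008:ray("wrist",u,v,z,o)
    cn=cv2.findContours((M*255).astype(np.uint8),0,1)[0][0][:,0,:]
    q=np.array([R(u,v) for u,v in cn if v>lo])
    s=np.linalg.lstsq(np.c_[2*q,np.ones(len(q))],(q**2).sum(1),rcond=None)[0]
    print("c",s[:2].round(4),"r",np.sqrt(s[2]+s[:2]@s[:2]).round(4))
    nk=np.array([R(np.where(M[r])[0][[0,-1]].mean(),r) for r in range(n0,n1,4)])
    d=nk.mean(0)-s[:2];u=d/np.linalg.norm(d)
    print("yaw",np.arctan2(-d[1],-d[0]).round(4),"lug",(s[:2]+.105*u).round(4))
E
python3 - <<'E'
from pl import *
w=np.load("w3.npy");o=dict(position=w[:3],ee_rot=w[3:])
a=cv2.imread("pics/w3.png");plate(a,o,(230,132),112,60,98)
print([ray("wrist",u,v,.048,o).round(4) for u,v in[(222,13),(229,18),(235,49)]])
E
```

```text
c [ 0.5589 -0.3101] r 0.0342
yaw -0.1119 lug [ 0.4545 -0.2984]
[array([ 0.4412, -0.2965]), array([ 0.4464, -0.2904]), array([ 0.4749, -0.2888])]
```

```bash
python3 -c "
from h import *
go(.4545,-.2984,.19,3.03)"
```

```text
now [ 0.6008 -0.2903  0.4046] yaw 3.005 dp [143.8 -28.  214.6] spin -0.025 j7 1.91
```

Call:
arm_command([
  {"dp": [36, -7, 0], "spin": -0.025},
  {"dp": [36, -7, 0], "spin": 0},
  {"dp": [36, -7, 0], "spin": 0},
  {"dp": [36, -7, 0], "spin": 0},
  {"dp": [0, 0, 40], "spin": 0},
])

```text
clock: 5.85
position: [0.4514, -0.3044, 0.3697]
ee_rot: [0.058, 0.998, -0.002, 0.004]
ft_force: [1.7, -0.8, 0.5]
grip_width: 0.998
grasp_force: 0.0
```

Call:
arm_command([
  {"dp": [0, 0, 40], "spin": 0},
  {"dp": [0, 0, 40], "spin": 0},
  {"dp": [0, 0, 20], "spin": 0},
  {"dp": [0, 0, 0], "spin": 0},
  {"dp": [0, 0, 0], "spin": 0},
])

```text
clock: 6.35
position: [0.4546, -0.3018, 0.2654]
ee_rot: [0.056, 0.998, -0.0, 0.0]
ft_force: [-0.5, -0.6, 0.2]
grip_width: 1.005
grasp_force: 0.0
```

```bash
python3 -c "
from h import *
go(.4545,-.2984,.19,3.03)
a=viewer.camera('side')
print([(np.round(d['position'],4).tolist(),round(d['score'],2)) for d in finder.find_in('side','lug')])
cv2.imwrite('pics/s2.png',cv2.resize(a[180:330,220:400],None,fx=4,fy=4))"
```

```text
now [ 0.4546 -0.3018  0.2654] yaw 3.03 dp [ 0.5  3.4 75.4] spin 0.0 j7 2.06
[([0.4942, -0.3043, 0.0102], 0.71), ([0.7226, -0.0507, 0.0083], 0.5)]
```

View pics/s2.png

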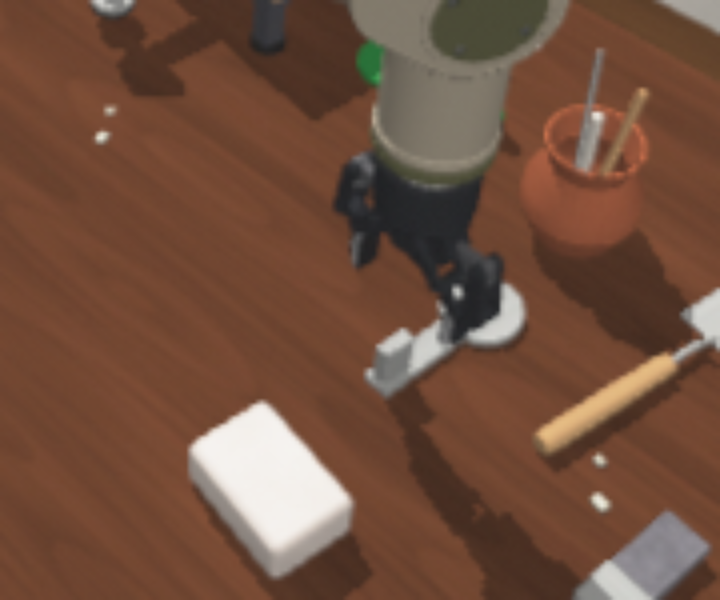

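The open gripper hovers over the lug, which is at about (393,355) in the crop, and the fingers are on either side of it. Descending and gripping.

Call:
arm_command([
  {"dp": [0, 3, 30], "spin": 0},
  {"dp": [0, 0, 25], "spin": 0},
  {"dp": [0, 0, 20], "spin": 0},
  {"dp": [0, 0, 0], "spin": 0},
  {"dp": [0, 0, 0], "spin": 0},
])

```text
clock: 6.95
position: [0.4552, -0.299, 0.191]
ee_rot: [0.056, 0.998, -0.0, 0.001]
ft_force: [-0.3, -0.4, -0.9]
grip_width: 0.996
grasp_force: 0.0
```

Call:
arm_command([
  {"dp": [0, 0, 0], "spin": 0},
  {"dp": [0, 0, 0], "spin": 0},
  {"dp": [0, 0, 0], "spin": 0},
  {"dp": [0, 0, 0], "spin": 0},
  {"dp": [0, 0, 0], "spin": 0},
], grip=1, newtons=80)

```text
clock: 7.45
position: [0.4548, -0.2987, 0.19]
ee_rot: [0.055, 0.998, -0.0, 0.0]
ft_force: [-10.1, 3.6, 28.1]
grip_width: 0.152
grasp_force: 77.0
```

Call:
arm_command([
  {"dp": [0, 0, 0], "spin": 0},
  {"dp": [0, 0, 0], "spin": 0},
  {"dp": [0, 0, 0], "spin": 0},
  {"dp": [0, 0, 0], "spin": 0},
  {"dp": [0, 0, 0], "spin": 0},
])

```text
clock: 7.95
position: [0.4548, -0.2987, 0.19]
ee_rot: [0.055, 0.998, -0.0, 0.0]
ft_force: [-1.1, 1.7, 6.0]
grip_width: 0.154
grasp_force: 78.6
```

Call:
arm_command([
  {"dp": [0, 0, -20], "spin": 0},
  {"dp": [0, 0, -45], "spin": 0},
  {"dp": [0, 0, -50], "spin": 0},
  {"dp": [0, 0, -50], "spin": 0},
  {"dp": [0, 0, -50], "spin": 0},
])

```text
clock: 8.45
position: [0.454, -0.2983, 0.4059]
ee_rot: [0.055, 0.998, 0.0, -0.001]
ft_force: [1.0, -0.1, -4.9]
grip_width: 0.149
grasp_force: 78.6
```

Call:
arm_command([
  {"dp": [-17, 44, 0], "spin": 0},
  {"dp": [-17, 44, 0], "spin": 0},
  {"dp": [-17, 44, 0], "spin": 0},
  {"dp": [-17, 44, 0], "spin": 0},
  {"dp": [-17, 44, 0], "spin": 0},
])

```text
clock: 8.95
position: [0.5637, -0.0875, 0.4038]
ee_rot: [0.055, 0.998, 0.0, -0.001]
ft_force: [0.5, -0.3, -2.9]
grip_width: 0.147
grasp_force: 78.6
```

Call:
arm_command([
  {"dp": [-17, 44, 0], "spin": 0},
  {"dp": [-17, 44, 0], "spin": 0},
  {"dp": [-17, 44, 0], "spin": 0},
  {"dp": [-17, 44, 0], "spin": 0},
  {"dp": [-17, 44, 0], "spin": 0},
])

```text
clock: 9.45
position: [0.6726, 0.1217, 0.4034]
ee_rot: [0.055, 0.998, -0.0, -0.001]
ft_force: [1.3, -1.2, -4.4]
grip_width: 0.149
grasp_force: 78.6
```

Call:
arm_command([
  {"dp": [-10, 30, 0], "spin": 0},
  {"dp": [0, 0, 0], "spin": 0},
  {"dp": [0, 0, 0], "spin": 0},
  {"dp": [0, 0, 0], "spin": 0},
  {"dp": [0, 0, 0], "spin": 0},
])

```text
clock: 9.95
position: [0.6854, 0.1471, 0.4046]
ee_rot: [0.056, 0.998, -0.0, -0.0]
ft_force: [-0.6, 0.0, -4.1]
grip_width: 0.154
grasp_force: 78.6
```

```bash
python3 - <<'E'
from h import *
o=manip.get_obs();a=viewer.camera("wrist");cv2.imwrite("pics/w4.png",a)
np.save("w4.npy",np.r_[o["position"],o["ee_rot"]])
for t in["knob_grip","stand","foot_spot"]:print(t,[(np.round(d["position"],4).tolist(),round(d["score"],2)) for d in finder.find_in("wrist",t)[:3]])
print(o["position"],tyaw(o),o["joint_pos"].round(2),manip.get_obs()["position"],o["ft_force"],o["grip_width"])
E
```

```text
knob_grip [([0.5935, 0.1747, 0.1296], 0.55)]
stand [([0.7053, 0.1728, 0.0999], 0.65)]
foot_spot [([0.7043, 0.176, 0.0957], 0.84)]
[0.685439   0.14712999 0.40463641] 3.028904390603548 [-0.35  0.5   0.12  1.23 -0.06  1.41  1.22] [0.68544461 0.14797124 0.40493773] [-0.63830774  0.02890224 -4.06644169] 0.15373594313742883
```

View pics/w4.png

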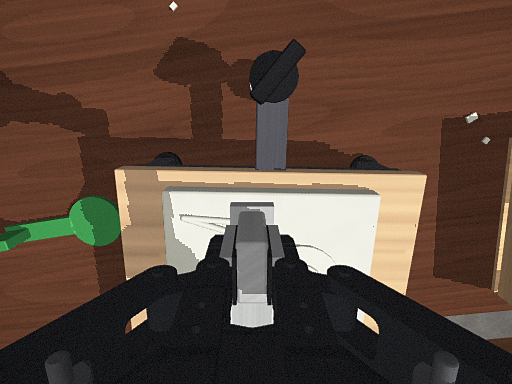

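The knob hub is at about (274,77) and the bar runs from (258,99) to (299,45). The board's front corners are at (115,168) and (426,175). The plate's lug is held between the fingers at (252,230).

```bash
python3 - <<'E'
from h import *
w=np.load("w4.npy");o=dict(position=w[:3],ee_rot=w[3:])
R=lambda u,v,z:ray("wrist",u,v,z,o)
a=cv2.imread("pics/w4.png")
m=(a.max(2)<60).astype(np.uint8);L=cv2.connectedComponents(m[:110])[1];M=(L==L[77,274]).astype(np.uint8)
print(M.sum(),cv2.boundingRect(M),cv2.minAreaRect(np.argwhere(M)[:,::-1].astype(np.float32)))
c=[R(115,168,.098),R(426,175,.098)];d=c[0]-c[1];print("corners",c,np.linalg.norm(d))
d=d/np.linalg.norm(d);x=np.array([-d[1],d[0]]);x=x if x[0]>0 else -x
mid=(c[0]+c[1])/2;print("yaw",np.arctan2(x[1],x[0]),"foot from board",mid-.085*x)
print("hub",R(274,77,.096),"bar ends",R(258,100,.132),R(299,44,.132),"bracket",[(R(257,v,.09)+R(288.5,v,.09))/2 for v in(105,165)])
E
```

```text
2431 (249, 39, 57, 71) ((278.0024108886719, 74.326416015625), (51.45565414428711, 69.7772216796875), 64.23066711425781)
corners [array([0.65774144, 0.01982628]), array([0.69791753, 0.31297093])] 0.29588494372637014
yaw -0.1362035297787047 foot from board [0.5936167  0.17794014]
hub [0.59398568 0.17725619] bar ends [0.61240917 0.16034607] [0.57611828 0.19501188] bracket [array([0.61747741, 0.17434609]), array([0.67334675, 0.16907115])]
```

```bash
python3 -c "
from h import *
go(.411,.2015,.405,3.01)"
```

```text
now [0.6854 0.148  0.4049] yaw 3.03 dp [ 2.787e+02  2.260e+01 -1.000e-01] spin 0.02 j7 1.22
```

Call:
arm_command([
  {"dp": [46, 4, 0], "spin": 0},
  {"dp": [46, 4, 0], "spin": 0},
  {"dp": [46, 4, 0], "spin": 0},
  {"dp": [46, 4, 0], "spin": 0},
  {"dp": [46, 4, 0], "spin": 0},
])

```text
clock: 10.65
position: [0.4572, 0.1939, 0.4049]
ee_rot: [0.055, 0.998, 0.0, 0.0]
ft_force: [-0.4, 1.4, -3.9]
grip_width: 0.147
grasp_force: 78.9
```

Call:
arm_command([
  {"dp": [48, 3, 0], "spin": 0},
  {"dp": [0, 0, 0], "spin": 0.02},
  {"dp": [0, 0, 40], "spin": 0},
  {"dp": [0, 0, 40], "spin": 0},
  {"dp": [0, 0, 40], "spin": 0},
])

```text
clock: 11.15
position: [0.4119, 0.2019, 0.2842]
ee_rot: [0.066, 0.998, 0.001, 0.001]
ft_force: [1.5, 0.0, -3.8]
grip_width: 0.15
grasp_force: 78.9
```

Call:
arm_command([
  {"dp": [0, 0, 40], "spin": 0},
  {"dp": [0, 0, 30], "spin": 0},
  {"dp": [0, 0, 10], "spin": 0},
  {"dp": [0, 0, 0], "spin": 0},
  {"dp": [0, 0, 0], "spin": 0},
])

```text
clock: 11.65
position: [0.4126, 0.2025, 0.2062]
ee_rot: [0.066, 0.998, 0.001, 0.001]
ft_force: [0.7, 0.0, -3.3]
grip_width: 0.148
grasp_force: 78.8
```

```bash
python3 -c "
from h import *
go(.4902,.1911,.19,3.01);print(manip.get_obs()['ft_force'],manip.get_obs()['torque'])"
```

```text
now [0.4126 0.2025 0.2062] yaw 3.01 dp [-78.4  -1.2  16.2] spin 0.0 j7 0.88
[ 0.6906315   0.01291947 -3.25597255] [-0.00166154  0.23561142 -0.00260658]
```

Call:
arm_command([
  {"dp": [0, 0, 10], "spin": 0},
  {"dp": [0, 0, 5], "spin": 0},
  {"dp": [0, 0, 0], "spin": 0},
  {"dp": [0, 0, 0], "spin": 0},
])

```text
clock: 12.05
position: [0.4121, 0.2024, 0.19]
ee_rot: [0.065, 0.998, 0.0, 0.001]
ft_force: [0.8, 0.5, -2.4]
grip_width: 0.152
grasp_force: 79.1
```

Call:
arm_command([
  {"dp": [-15, 0, 0], "spin": 0},
  {"dp": [-15, 0, 0], "spin": 0},
  {"dp": [-15, 0, 0], "spin": 0},
  {"dp": [-15, -1, 0], "spin": 0},
  {"dp": [0, 0, 0], "spin": 0},
])

```text
clock: 12.55
position: [0.4726, 0.193, 0.19]
ee_rot: [0.066, 0.998, 0.0, 0.001]
ft_force: [3.1, -0.9, 1.3]
grip_width: 0.153
grasp_force: 80.0
```

```bash
python3 -c "
from h import *
go(.4902,.1911,.19,3.01);print(manip.get_obs()['ft_force'],manip.get_obs()['torque'])"
```

```text
now [0.4726 0.193  0.19  ] yaw 3.009 dp [-17.7   0.4  -0. ] spin -0.001 j7 0.97
[ 3.12939026 -0.92559036  1.26086092] [-0.2379172  -0.59921333 -0.04075125]
```

Call:
arm_command([
  {"dp": [-9, 0, 0], "spin": 0},
  {"dp": [-9, 0, 0], "spin": 0},
  {"dp": [0, 0, 0], "spin": 0},
  {"dp": [0, 0, 0], "spin": 0},
])

```text
clock: 12.95
position: [0.4891, 0.1913, 0.1901]
ee_rot: [0.065, 0.998, 0.0, 0.001]
ft_force: [2.2, 1.3, 0.6]
grip_width: 0.151
grasp_force: 79.6
```

```bash
python3 -c "
from h import *
go(.4902,.1911,.19,3.01);print(manip.get_obs()['ft_force'],manip.get_obs()['torque'])"
```

```text
now [0.4891 0.1913 0.1901] yaw 3.011 dp [-1.2 -0.   0.1] spin 0.001 j7 0.99
[2.19468307 1.29551321 0.62525964] [ 0.05341964 -0.48480893  0.03418379]
```

Call:
arm_command([
  {"dp": [-1, 0, 0], "spin": 0},
  {"dp": [0, 0, 0], "spin": 0},
  {"dp": [0, 0, 0], "spin": 0},
])

```text
clock: 13.25
position: [0.4894, 0.1913, 0.1901]
ee_rot: [0.065, 0.998, 0.0, -0.0]
ft_force: [-2.2, 0.8, 6.0]
grip_width: 0.151
grasp_force: 80.4
```

Call:
arm_command([
  {"dp": [0, 0, 0], "spin": 0},
  {"dp": [0, 0, 0], "spin": 0},
  {"dp": [0, 0, 0], "spin": 0},
  {"dp": [0, 0, 0], "spin": 0},
  {"dp": [0, 0, 0], "spin": 0},
], grip=-1)

```text
clock: 13.75
position: [0.4899, 0.1909, 0.1896]
ee_rot: [0.065, 0.998, -0.0, -0.0]
ft_force: [0.6, 0.2, 0.1]
grip_width: 0.98
grasp_force: 0.0
```

Call:
arm_command([
  {"dp": [0, 0, -15], "spin": 0},
  {"dp": [0, 0, -50], "spin": 0},
  {"dp": [0, 0, -50], "spin": 0},
  {"dp": [0, 0, -50], "spin": 0},
  {"dp": [0, 0, -50], "spin": 0},
])

```text
clock: 14.25
position: [0.4896, 0.1907, 0.4069]
ee_rot: [0.065, 0.998, 0.0, 0.0]
ft_force: [0.4, 0.5, -0.1]
grip_width: 0.998
grasp_force: 0.0
```

Call:
arm_command([
  {"dp": [-44, -4, 0], "spin": 0},
  {"dp": [-44, -4, 0], "spin": 0},
  {"dp": [-44, -4, 0], "spin": 0},
  {"dp": [-44, -4, 0], "spin": 0},
  {"dp": [0, 0, 0], "spin": 0},
])

```text
clock: 14.75
position: [0.666, 0.1494, 0.4015]
ee_rot: [0.067, 0.998, -0.002, -0.001]
ft_force: [-1.2, 0.1, -0.4]
grip_width: 1.001
grasp_force: 0.0
```

Call:
arm_command([
  {"dp": [0, 0, 0], "spin": 0},
  {"dp": [0, 0, 0], "spin": 0},
  {"dp": [0, 0, 0], "spin": 0},
])

```text
clock: 15.05
position: [0.6615, 0.1528, 0.4055]
ee_rot: [0.065, 0.998, 0.0, 0.0]
ft_force: [-0.4, -0.6, 0.6]
grip_width: 1.0
grasp_force: 0.0
```

```bash
python3 - <<'E'
from h import *
o=manip.get_obs();a=viewer.camera("wrist");cv2.imwrite("pics/w5.png",a)
np.save("w5.npy",np.r_[o["position"],o["ee_rot"]])
go(.594,.1775,.29,2.35)
for t in["knob_grip","lug","plate"]:print(t,[(np.round(d["position"],4).tolist(),round(d["score"],2)) for d in finder.find_in("wrist",t)[:3]])
E
```

```text
now [0.6616 0.1527 0.4056] yaw 3.012 dp [ 70.2  15.9 115.6] spin 0.662 j7 1.18
knob_grip [([0.5933, 0.1752, 0.1338], 0.87), ([0.7114, 0.1638, 0.1158], 0.74)]
lug [([0.7408, -0.0878, 0.0065], 0.96), ([0.5398, 0.1846, 0.0071], 0.75)]
plate [([0.5324, 0.186, 0.0114], 0.86), ([0.7354, -0.0923, 0.0115], 0.56)]
```

View pics/w5.png

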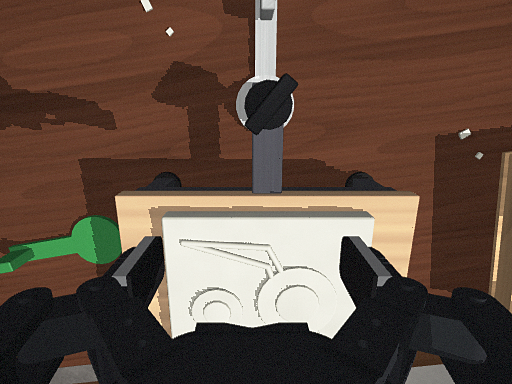

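The neck and lug point up the picture at about (265,10 to 75), and the plate's round rim shows around the hub at (267,103). I'll check the plate's centre and the bar's pose numerically.

```bash
python3 - <<'E'
from h import *
w=np.load("w5.npy");o=dict(position=w[:3],ee_rot=w[3:])
R=lambda u,v,z:ray("wrist",u,v,z,o)
a=cv2.imread("pics/w5.png").astype(int)
W=(a.min(2)>120)&(a.max(2)-a.min(2)<60)
for r in list(range(40,72,8))+list(range(76,132,6)):
    x=np.where(W[r,225:305])[0]+225;print(r,(x.min(),x.max()) if len(x) else None)
q=[]
for r in range(84,130,2):
    x=np.where(W[r,225:305])[0]+225
    if len(x) and x.min()<250:q.append(R(x.min(),r,.008))
    if len(x) and x.max()>284: q.append(R(x.max()+1,r,.008))
q=np.array(q)
from scipy.optimize import least_squares
s=least_squares(lambda c:np.hypot(*(q-c).T)-.035,[.594,.1775],loss="soft_l1",f_scale=.001);print("plate c",s.x,np.abs(s.fun).max(),len(q))
nk=[R(*(np.where(W[r,225:305])[0][[0,-1]].mean()+225.5,r),.008) for r in range(40,70,4)];print("neck",nk[0],nk[-1])
B=(a.max(2)<60).astype(np.uint8);print("hub",R(268.5,104,.096),"bar",R(251,130,.132),R(291,77,.132))
E
```

```text
40 (np.int64(255), np.int64(276))
48 (np.int64(255), np.int64(275))
56 (np.int64(255), np.int64(275))
64 (np.int64(255), np.int64(275))
76 (np.int64(255), np.int64(275))
82 (np.int64(246), np.int64(257))
88 (np.int64(241), np.int64(249))
94 (np.int64(238), np.int64(292))
100 (np.int64(237), np.int64(293))
106 (np.int64(236), np.int64(293))
112 (np.int64(237), np.int64(292))
118 (np.int64(239), np.int64(290))
124 (np.int64(243), np.int64(286))
130 None
plate c [0.59296837 0.1786408 ] 0.0010712550863819642 37
neck [0.52351239 0.18763611] [0.5526305  0.18362862]
hub [0.59292652 0.17747408] bar [0.61116796 0.15914099] [0.57543707 0.19487171]
```

Call:
arm_command([
  {"dp": [35, 8, 0], "spin": 0},
  {"dp": [35, 8, 0], "spin": 0},
  {"dp": [0, 0, 0], "spin": 0.131},
  {"dp": [0, 0, 0], "spin": 0.131},
  {"dp": [0, 0, 0], "spin": 0.131},
])

```text
clock: 15.75
position: [0.5946, 0.1773, 0.4052]
ee_rot: [0.261, 0.965, 0.0, 0.0]
ft_force: [-0.0, -0.6, 0.8]
grip_width: 1.0
grasp_force: 0.0
```

Call:
arm_command([
  {"dp": [0, 0, 0], "spin": 0.131},
  {"dp": [0, 0, 0], "spin": 0.131},
  {"dp": [0, 0, 40], "spin": 0},
  {"dp": [0, 0, 0], "spin": 0},
  {"dp": [0, 0, 0], "spin": 0},
])

```text
clock: 16.25
position: [0.5948, 0.1772, 0.365]
ee_rot: [0.383, 0.924, -0.0, -0.001]
ft_force: [-0.2, -0.3, 0.6]
grip_width: 0.999
grasp_force: 0.0
```

```bash
python3 -c "
from h import *
go(.5935,.1775,.275,2.356)"
```

```text
now [0.5948 0.1772 0.365 ] yaw 2.357 dp [ 1.1 -0.7 90. ] spin 0.001 j7 0.47
```

Call:
arm_command([
  {"dp": [1, -1, 35], "spin": 0},
  {"dp": [0, 0, 35], "spin": 0},
  {"dp": [0, 0, 20], "spin": 0},
  {"dp": [0, 0, 0], "spin": 0},
  {"dp": [0, 0, 0], "spin": 0},
])

```text
clock: 16.75
position: [0.5943, 0.1773, 0.2767]
ee_rot: [0.383, 0.924, 0.001, 0.001]
ft_force: [-0.0, -0.1, 0.2]
grip_width: 1.002
grasp_force: 0.0
```

Call:
arm_command([
  {"dp": [0, 0, 0], "spin": 0},
  {"dp": [0, 0, 0], "spin": 0},
  {"dp": [0, 0, 0], "spin": 0},
  {"dp": [0, 0, 0], "spin": 0},
  {"dp": [0, 0, 0], "spin": 0},
], grip=1, newtons=50)

```text
clock: 17.25
position: [0.5938, 0.1772, 0.2751]
ee_rot: [0.383, 0.924, 0.0, 0.0]
ft_force: [1.4, 1.1, 7.2]
grip_width: 0.153
grasp_force: 52.8
```

Call:
arm_command([
  {"dp": [0, 0, 0], "spin": 0},
  {"dp": [0, 0, 0], "spin": 0},
  {"dp": [0, 0, 0], "spin": 0},
])

```text
clock: 17.55
position: [0.5938, 0.1773, 0.2751]
ee_rot: [0.383, 0.924, 0.0, 0.0]
ft_force: [0.5, 1.3, 4.7]
grip_width: 0.154
grasp_force: 52.0
```

```bash
cat > t.py <<'E'
from h import *
o=manip.get_obs();go(.5935,.1775,.275,2.356)
print(o["clock"],"F",o["ft_force"].round(1),"T",o["torque"].round(3),"w",o["grip_width"].round(3),o["tau"].round(2),o["joint_pos"][6].round(3))
E
python3 t.py
```

```text
now [0.5938 0.1773 0.2751] yaw 2.356 dp [ 0.4 -0.1  0.1] spin -0.0 j7 0.48Traceback (most recent call last):
  File "t.py", line 3, in <module>
    print(o["clock"],"F",o["ft_force"].round(1),"T",o["torque"].round(3),"w",o["grip_width"].round(3),o["tau"].round(2),o["joint_pos"][6].round(3))
                                                                             ^^^^^^^^^^^^^^^^^^^^^
AttributeError: 'float' object has no attribute 'round'
```

```bash
sed -i 's/"w",o\["grip_width"\].round(3)/"w",o["grip_width"]/' t.py; python3 t.py
```

```text
now [0.5938 0.1773 0.2751] yaw 2.356 dp [ 0.4 -0.1  0.1] spin -0.0 j7 0.48
17.55 F [0.5 1.3 4.7] T [ 0.15  -0.066  0.119] w 0.15429332942985258 [  0.52 -61.07   4.11 -33.44   0.15   0.18  -0.1 ] 0.477
```

Call:
arm_command([
  {"dp": [0, 0, 0], "spin": 0.06},
  {"dp": [0, 0, 0], "spin": 0.06},
  {"dp": [0, 0, 0], "spin": 0.06},
  {"dp": [0, 0, 0], "spin": 0.06},
  {"dp": [0, 0, 0], "spin": 0.06},
])

```text
clock: 18.05
position: [0.5939, 0.1773, 0.2751]
ee_rot: [0.518, 0.856, 0.001, 0.0]
ft_force: [1.6, 0.8, 3.1]
grip_width: 0.15
grasp_force: 51.9
```

```bash
python3 t.py
```

```text
now [0.5939 0.1773 0.2751] yaw 2.054 dp [ 0.4 -0.3  0.1] spin -0.302 j7 0.19
18.05 F [1.6 0.8 3.1] T [ 0.254 -0.174  0.149] w 0.15033330340039985 [  1.3  -61.01   4.59 -33.12   0.29   0.5    1.06] 0.193
```

Call:
arm_command([
  {"dp": [0, 0, 0], "spin": 0.06},
  {"dp": [0, 0, 0], "spin": 0.06},
  {"dp": [0, 0, 0], "spin": 0.06},
  {"dp": [0, 0, 0], "spin": 0.06},
  {"dp": [0, 0, 0], "spin": 0.06},
])

```text
clock: 18.55
position: [0.594, 0.1774, 0.2751]
ee_rot: [0.64, 0.769, 0.001, 0.0]
ft_force: [2.6, 2.2, 3.0]
grip_width: 0.155
grasp_force: 51.8
```

```bash
python3 t.py
```

```text
now [0.594  0.1774 0.2751] yaw 1.754 dp [ 0.2 -0.5  0.1] spin -0.602 j7 -0.09
18.55 F [2.6 2.2 3. ] T [ 0.249 -0.501  0.116] w 0.15503608325274987 [  1.28 -60.85   5.4  -32.8    0.31   0.81   1.06] -0.089
```

```bash
cat > t.py <<'E'
from h import *
T=[];J=[]
for i in range(5):
    o=manip.get_obs();T.append(o["torque"][2]);J.append(o["tau"][6]);
    if i<4:viewer.camera("side")
print(round(o["clock"],2),"yaw",round(tyaw(o),3),"turned",round(2.356-tyaw(o),3),"Tz",np.round(T,3),"mean",np.mean(T).round(3),"tau7",np.round(J,2),"j7",o["joint_pos"][6].round(2),"F",o["ft_force"].round(1))
E
python3 t.py
```

```text
18.75 yaw 1.758 turned 0.598 Tz [ 0.116 -0.044 -0.108 -0.151 -0.133] mean -0.064 tau7 [ 1.06  0.87 -0.9  -0.37 -0.04] j7 -0.09 F [2.7 2.4 3.9]
```

Call:
arm_command([
  {"dp": [0, 0, 0], "spin": 0.04},
  {"dp": [0, 0, 0], "spin": 0.04},
  {"dp": [0, 0, 0], "spin": 0.04},
  {"dp": [0, 0, 0], "spin": 0.04},
  {"dp": [0, 0, 0], "spin": 0.04},
])

```text
clock: 19.25
position: [0.594, 0.1774, 0.2751]
ee_rot: [0.712, 0.702, 0.001, 0.0]
ft_force: [4.4, 2.5, 2.9]
grip_width: 0.154
grasp_force: 51.8
```

```bash
python3 t.py
```

```text
19.45 yaw 1.558 turned 0.798 Tz [ 0.155  0.031 -0.167 -0.159 -0.085] mean -0.045 tau7 [ 0.67  0.5  -0.56 -0.12  0.06] j7 -0.27 F [4.4 3.  2.8]
```

Call:
arm_command([
  {"dp": [0, 0, 0], "spin": 0.04},
  {"dp": [0, 0, 0], "spin": 0.04},
  {"dp": [0, 0, 0], "spin": 0.04},
  {"dp": [0, 0, 0], "spin": 0.04},
  {"dp": [0, 0, 0], "spin": 0.04},
])

```text
clock: 19.95
position: [0.5941, 0.1773, 0.2751]
ee_rot: [0.779, 0.628, 0.001, 0.0]
ft_force: [6.4, 3.0, 3.4]
grip_width: 0.155
grasp_force: 51.8
```

```bash
python3 t.py
```

```text
20.15 yaw 1.358 turned 0.998 Tz [ 0.074 -0.008 -0.082 -0.144 -0.112] mean -0.054 tau7 [ 0.66  0.41 -0.5  -0.09  0.07] j7 -0.46 F [4.7 2.4 2.7]
```

```bash
cat > q.py <<'E'
from h import *
o=manip.get_obs();print(round(o["clock"],2),"turned",round(2.356-tyaw(o),3),"Tz",o["torque"][2].round(3),"tau7",o["tau"][6].round(3),"j7",o["joint_pos"][6].round(2),"v7",o["joint_velocities"][6].round(3))
E

```

Call:
arm_command([
  {"dp": [0, 0, 0], "spin": 0.04},
  {"dp": [0, 0, 0], "spin": 0.04},
  {"dp": [0, 0, 0], "spin": 0.04},
])

```text
clock: 20.45
position: [0.5941, 0.1773, 0.2751]
ee_rot: [0.815, 0.58, 0.001, 0.0]
ft_force: [5.0, 2.6, 2.1]
grip_width: 0.157
grasp_force: 51.7
```

```bash
python3 q.py
```

```text
20.45 turned 1.119 Tz 0.144 tau7 0.666 j7 -0.57 v7 -0.37
```

Call:
arm_command([
  {"dp": [0, 0, 0], "spin": 0.04},
])

```text
clock: 20.55
position: [0.5942, 0.1773, 0.2751]
ee_rot: [0.826, 0.563, 0.001, 0.0]
ft_force: [6.0, 1.8, 2.2]
grip_width: 0.157
grasp_force: 51.7
```

```bash
python3 q.py
```

```text
20.55 turned 1.159 Tz 0.1 tau7 0.663 j7 -0.61 v7 -0.371
```

Call:
arm_command([
  {"dp": [0, 0, 0], "spin": 0.04},
])

```text
clock: 20.65
position: [0.5942, 0.1773, 0.2751]
ee_rot: [0.837, 0.547, 0.001, 0.0]
ft_force: [5.7, 3.1, 3.1]
grip_width: 0.155
grasp_force: 51.7
```

```bash
python3 q.py
```

```text
20.65 turned 1.199 Tz 0.106 tau7 0.663 j7 -0.65 v7 -0.371
```

Call:
arm_command([
  {"dp": [0, 0, 0], "spin": 0.04},
])

```text
clock: 20.75
position: [0.5942, 0.1773, 0.2751]
ee_rot: [0.848, 0.53, 0.001, 0.0]
ft_force: [6.3, 2.0, 2.5]
grip_width: 0.154
grasp_force: 51.7
```

```bash
python3 q.py
```

```text
20.75 turned 1.239 Tz 0.12 tau7 0.662 j7 -0.68 v7 -0.37
```

Call:
arm_command([
  {"dp": [0, 0, 0], "spin": 0.04},
])

```text
clock: 20.85
position: [0.5942, 0.1773, 0.2751]
ee_rot: [0.859, 0.513, 0.001, 0.0]
ft_force: [6.5, 2.3, 2.1]
grip_width: 0.155
grasp_force: 51.7
```

```bash
python3 q.py
```

```text
20.85 turned 1.279 Tz 0.161 tau7 0.662 j7 -0.72 v7 -0.369
```

Call:
arm_command([
  {"dp": [0, 0, 0], "spin": 0.04},
  {"dp": [0, 0, 0], "spin": 0.04},
  {"dp": [0, 0, 0], "spin": 0.04},
])

```text
clock: 21.15
position: [0.5942, 0.1773, 0.2751]
ee_rot: [0.888, 0.46, 0.001, 0.0]
ft_force: [6.3, 2.9, 1.9]
grip_width: 0.158
grasp_force: 51.7
```

```bash
python3 q.py
```

```text
21.15 turned 1.399 Tz 0.137 tau7 0.661 j7 -0.83 v7 -0.371
```

Call:
arm_command([
  {"dp": [0, 0, 0], "spin": 0.04},
  {"dp": [0, 0, 0], "spin": 0.04},
])

```text
clock: 21.35
position: [0.5943, 0.1773, 0.2751]
ee_rot: [0.905, 0.424, 0.001, 0.0]
ft_force: [5.8, 2.4, 1.2]
grip_width: 0.157
grasp_force: 51.6
```

```bash
python3 q.py
```

```text
21.35 turned 1.479 Tz 0.14 tau7 0.661 j7 -0.91 v7 -0.368
```

Call:
arm_command([
  {"dp": [0, 0, 0], "spin": 0.04},
  {"dp": [0, 0, 0], "spin": 0.04},
])

```text
clock: 21.55
position: [0.5943, 0.1773, 0.2751]
ee_rot: [0.922, 0.388, 0.001, 0.0]
ft_force: [7.3, 3.2, 1.8]
grip_width: 0.156
grasp_force: 51.6
```

```bash
python3 q.py
```

```text
21.55 turned 1.559 Tz 0.157 tau7 0.659 j7 -0.98 v7 -0.367
```

Call:
arm_command([
  {"dp": [0, 0, 0], "spin": 0.04},
])

```text
clock: 21.65
position: [0.5943, 0.1772, 0.2751]
ee_rot: [0.929, 0.369, 0.001, 0.0]
ft_force: [7.3, 2.1, 2.0]
grip_width: 0.157
grasp_force: 51.6
```

```bash
python3 q.py
```

```text
21.65 turned 1.599 Tz 0.104 tau7 0.659 j7 -1.02 v7 -0.369
```

Call:
arm_command([
  {"dp": [0, 0, 0], "spin": 0.04},
])

```text
clock: 21.75
position: [0.5943, 0.1772, 0.2751]
ee_rot: [0.936, 0.351, 0.001, 0.0]
ft_force: [6.9, 1.3, 2.7]
grip_width: 0.153
grasp_force: 51.6
```

```bash
python3 q.py
```

```text
21.75 turned 1.639 Tz 0.119 tau7 0.659 j7 -1.06 v7 -0.369
```

Call:
arm_command([
  {"dp": [0, 0, 0], "spin": 0.04},
])

```text
clock: 21.85
position: [0.5943, 0.1772, 0.2751]
ee_rot: [0.943, 0.332, 0.001, 0.0]
ft_force: [7.2, 2.7, 1.2]
grip_width: 0.156
grasp_force: 51.6
```

```bash
python3 q.py
```

```text
21.85 turned 1.679 Tz 0.149 tau7 0.659 j7 -1.09 v7 -0.369
```

Call:
arm_command([
  {"dp": [0, 0, 0], "spin": 0.04},
])

```text
clock: 21.95
position: [0.5943, 0.1772, 0.2751]
ee_rot: [0.95, 0.313, 0.001, 0.0]
ft_force: [6.5, 2.2, 0.9]
grip_width: 0.155
grasp_force: 51.6
```

```bash
python3 q.py
```

```text
21.95 turned 1.719 Tz 0.119 tau7 0.658 j7 -1.13 v7 -0.368
```

Call:
arm_command([
  {"dp": [0, 0, 0], "spin": 0.04},
  {"dp": [0, 0, 0], "spin": 0.04},
])

```text
clock: 22.15
position: [0.5944, 0.1771, 0.2751]
ee_rot: [0.962, 0.275, 0.001, 0.0]
ft_force: [7.4, 2.1, 1.8]
grip_width: 0.153
grasp_force: 51.6
```

```bash
python3 q.py
```

```text
22.15 turned 1.8 Tz 0.092 tau7 0.658 j7 -1.2 v7 -0.367
```

Call:
arm_command([
  {"dp": [0, 0, 0], "spin": 0.04},
  {"dp": [0, 0, 0], "spin": 0.04},
])

```text
clock: 22.35
position: [0.5944, 0.1771, 0.2751]
ee_rot: [0.972, 0.236, 0.001, 0.0]
ft_force: [7.2, 1.5, 1.6]
grip_width: 0.154
grasp_force: 51.6
```

```bash
python3 q.py
```

```text
22.35 turned 1.879 Tz 0.095 tau7 0.657 j7 -1.28 v7 -0.367
```

Call:
arm_command([
  {"dp": [0, 0, 0], "spin": 0.04},
  {"dp": [0, 0, 0], "spin": 0.04},
])

```text
clock: 22.55
position: [0.5944, 0.1771, 0.2751]
ee_rot: [0.98, 0.197, 0.001, 0.0]
ft_force: [7.7, 2.4, 3.0]
grip_width: 0.156
grasp_force: 51.6
```

```bash
python3 q.py
```

```text
22.55 turned 1.96 Tz 0.087 tau7 0.656 j7 -1.35 v7 -0.366
```

Call:
arm_command([
  {"dp": [0, 0, 0], "spin": 0.04},
])

```text
clock: 22.65
position: [0.5944, 0.1771, 0.2751]
ee_rot: [0.984, 0.177, 0.001, 0.0]
ft_force: [6.9, 2.0, 0.9]
grip_width: 0.152
grasp_force: 51.6
```

```bash
python3 q.py
```

```text
22.65 turned 2.0 Tz 0.114 tau7 0.656 j7 -1.39 v7 -0.366
```

Call:
arm_command([
  {"dp": [0, 0, 0], "spin": 0.04},
  {"dp": [0, 0, 0], "spin": 0.04},
])

```text
clock: 22.85
position: [0.5944, 0.177, 0.2751]
ee_rot: [0.99, 0.138, 0.001, 0.0]
ft_force: [7.6, 2.0, 1.0]
grip_width: 0.158
grasp_force: 51.6
```

```bash
python3 q.py
```

```text
22.85 turned 2.08 Tz 0.179 tau7 0.655 j7 -1.46 v7 -0.365
```

Call:
arm_command([
  {"dp": [0, 0, 0], "spin": 0.04},
  {"dp": [0, 0, 0], "spin": 0.04},
])

```text
clock: 23.05
position: [0.5944, 0.177, 0.2751]
ee_rot: [0.995, 0.098, 0.001, -0.0]
ft_force: [6.8, 2.8, 2.1]
grip_width: 0.151
grasp_force: 51.6
```

```bash
python3 q.py
```

```text
23.05 turned 2.16 Tz 0.076 tau7 0.654 j7 -1.54 v7 -0.365
```

Call:
arm_command([
  {"dp": [0, 0, 0], "spin": 0.04},
  {"dp": [0, 0, 0], "spin": 0.04},
])

```text
clock: 23.25
position: [0.5944, 0.1769, 0.2751]
ee_rot: [0.998, 0.058, 0.001, -0.0]
ft_force: [7.9, 1.3, 1.2]
grip_width: 0.153
grasp_force: 51.6
```

```bash
python3 q.py
```

```text
23.25 turned 2.24 Tz 0.11 tau7 0.653 j7 -1.61 v7 -0.365
```

Call:
arm_command([
  {"dp": [0, 0, 0], "spin": 0.04},
])

```text
clock: 23.35
position: [0.5944, 0.1769, 0.2751]
ee_rot: [0.999, 0.038, 0.001, -0.0]
ft_force: [7.3, 1.2, 1.2]
grip_width: 0.154
grasp_force: 51.6
```

```bash
python3 q.py
```

```text
23.35 turned 2.28 Tz 0.124 tau7 0.653 j7 -1.65 v7 -0.364
```

Call:
arm_command([
  {"dp": [0, 0, 0], "spin": 0.04},
  {"dp": [0, 0, 0], "spin": 0.04},
])

```text
clock: 23.55
position: [0.5944, 0.1769, 0.2751]
ee_rot: [1.0, -0.002, 0.001, -0.0]
ft_force: [7.8, 1.7, 1.6]
grip_width: 0.154
grasp_force: 51.6
```

```bash
python3 q.py
```

```text
23.55 turned 2.36 Tz 0.13 tau7 0.65 j7 -1.72 v7 -0.363
```

Call:
arm_command([
  {"dp": [0, 0, 0], "spin": 0.04},
  {"dp": [0, 0, 0], "spin": 0.04},
])

```text
clock: 23.75
position: [0.5944, 0.1768, 0.2752]
ee_rot: [0.999, -0.042, 0.001, -0.0]
ft_force: [7.3, 0.7, 1.1]
grip_width: 0.156
grasp_force: 51.6
```

```bash
python3 q.py
```

```text
23.75 turned 2.44 Tz 0.123 tau7 0.634 j7 -1.79 v7 -0.364
```

Call:
arm_command([
  {"dp": [0, 0, 0], "spin": 0.04},
  {"dp": [0, 0, 0], "spin": 0.04},
])

```text
clock: 23.95
position: [0.5944, 0.1768, 0.2751]
ee_rot: [0.997, -0.082, 0.001, -0.0]
ft_force: [7.6, 0.9, 1.4]
grip_width: 0.154
grasp_force: 51.6
```

```bash
python3 q.py
```

```text
23.95 turned 2.52 Tz 0.12 tau7 0.619 j7 -1.86 v7 -0.363
```

Call:
arm_command([
  {"dp": [0, 0, 0], "spin": 0.04},
])

```text
clock: 24.05
position: [0.5944, 0.1768, 0.2751]
ee_rot: [0.995, -0.102, 0.001, -0.0]
ft_force: [7.7, 1.5, 2.0]
grip_width: 0.155
grasp_force: 51.6
```

```bash
python3 q.py
```

```text
24.05 turned 2.56 Tz 0.201 tau7 0.612 j7 -1.9 v7 -0.363
```

The touch shows in joint 7: its torque has been falling by 0.19 N m per rad since about 2.35 rad, the slope expected from the sole. The load is now about 10 N. I'll add a touch more, let it settle and let go.

Call:
arm_command([
  {"dp": [0, 0, 0], "spin": 0.04},
  {"dp": [0, 0, 0], "spin": 0},
  {"dp": [0, 0, 0], "spin": 0},
  {"dp": [0, 0, 0], "spin": 0},
  {"dp": [0, 0, 0], "spin": 0},
])

```text
clock: 24.55
position: [0.5944, 0.1768, 0.2751]
ee_rot: [0.993, -0.121, 0.001, -0.0]
ft_force: [7.5, 1.5, 2.1]
grip_width: 0.154
grasp_force: 52.1
```

```bash
python3 q.py
```

```text
24.55 turned 2.599 Tz -0.059 tau7 0.085 j7 -1.94 v7 0.001
```

Call:
arm_command([
  {"dp": [0, 0, 0], "spin": 0},
  {"dp": [0, 0, 0], "spin": 0},
  {"dp": [0, 0, 0], "spin": 0},
  {"dp": [0, 0, 0], "spin": 0},
  {"dp": [0, 0, 0], "spin": 0},
], grip=-1)

```text
clock: 25.05
position: [0.5935, 0.1771, 0.2745]
ee_rot: [0.993, -0.122, -0.0, 0.0]
ft_force: [0.2, 0.2, -0.6]
grip_width: 0.982
grasp_force: 0.0
```

Call:
arm_command([
  {"dp": [0, 0, 0], "spin": 0},
  {"dp": [0, 0, -20], "spin": 0},
  {"dp": [0, 0, -40], "spin": 0},
  {"dp": [0, 0, -50], "spin": 0},
  {"dp": [0, 0, -20], "spin": 0},
])

```text
clock: 25.55
position: [0.5943, 0.1766, 0.4095]
ee_rot: [0.993, -0.122, 0.002, -0.001]
ft_force: [-0.1, 0.2, -0.3]
grip_width: 1.0
grasp_force: 0.0
```

Call:
arm_command([
  {"dp": [0, 0, 0], "spin": 0},
  {"dp": [0, 0, 0], "spin": 0},
  {"dp": [0, 0, 0], "spin": 0},
])

```text
clock: 25.85
position: [0.5933, 0.1772, 0.4033]
ee_rot: [0.993, -0.122, -0.001, 0.0]
ft_force: [0.2, 0.3, -0.3]
grip_width: 1.002
grasp_force: 0.0
```

```bash
python3 q.py; python3 - <<'E'
from h import *
o=manip.get_obs();print(o["position"],tyaw(o))
a=viewer.camera("side")
b=viewer.camera("wrist");cv2.imwrite("pics/end.png",np.hstack([cv2.resize(a[130:230,190:310],(460,384)),cv2.resize(b,(340,384))]))
for c in("side","wrist"):
  for t in("plate","knob_grip"):print(c,t,[(np.round(d["position"],4).tolist(),round(d["score"],2)) for d in finder.find_in(c,t)[:3]])
E
```

```text
25.85 turned 2.6 Tz -0.033 tau7 0.001 j7 -1.99 v7 -0.0
[0.59333014 0.17719436 0.40327508] -0.24407926154129256
side plate [([0.7422, -0.0987, 0.0063], 0.93)]
side knob_grip [([0.5882, 0.1726, 0.1199], 0.59)]
wrist plate [([0.7115, -0.0611, 0.0072], 0.67)]
wrist knob_grip [([0.5959, 0.1774, 0.1305], 0.88)]
```

View pics/end.png

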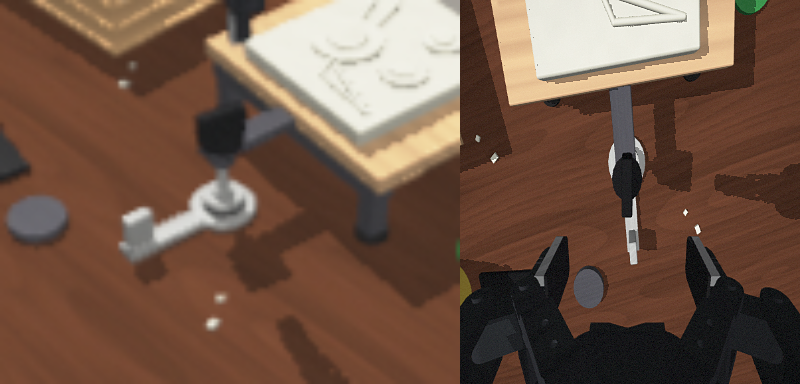

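The side crop shows the foot sitting centred on the plate's round end at (225,203). The gripper is clear above. Handing in.

```bash
python3 -c "
from h import *
print(manip.hand_in())"
```

```text
the job is handed in; nothing more can be done
None
```

The job is handed in, but the hand-in call returned no verdict: the steel plate lies flat with its round end within about 2 mm of the foot's axis, the foot bears on it with an estimated 12 N (from the knob torque), the arm is clear, and I moved nothing else.

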